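# Find the rocking corner of the jig plate and set its shim

### The job

One corner of the loose aluminium jig plate rocks. With your fingertips press down on the green dots at its corners, one after another, until you find the corner that gives, then press the yellow shim button standing at that corner all the way down to its stop, and take the hand away. Leave the other three buttons up, do not lift or shift the plate, and leave everything around it as it is.

Things in the scene. Friction and masses are not known exactly. Their poses are not given: they have to be found in the camera images.
- plate: loose aluminium jig plate, 186 x 236 x 8 mm, 0.75 kg, level, a 36 mm square notch cut out of each corner. Origin at its centre, 12 mm below its top face (which is 44 mm above the table); x along the 186 mm side, y along the 236 mm side, z up. It rests by four small pegs near its corners on four round feet, three firm and one springy (which one is unknown and cannot be seen)
- board: fixed plywood board 270 x 320 x 12 mm under the feet; origin under its centre. The feet are steel discs 96 mm across. Pressed with about 3 to 8 N on the green dot over the springy foot, the plate's corner sinks up to 5 mm to a stop, and it comes back up when let go; over a firm foot it sinks less than 1 mm
- dot_front_right (a point): centre of the green dot (20 mm across, on the plate's top face) at the plate's -x, -y corner (plate axes): the place to press with a fingertip. The button of the same corner stands 45 mm further out along the diagonal
- dot_front_left (a point): centre of the green dot (20 mm across, on the plate's top face) at the plate's -x, +y corner (plate axes): the place to press with a fingertip. The button of the same corner stands 45 mm further out along the diagonal
- dot_rear_right (a point): centre of the green dot (20 mm across, on the plate's top face) at the plate's +x, -y corner (plate axes): the place to press with a fingertip. The button of the same corner stands 45 mm further out along the diagonal
- dot_rear_left (a point): centre of the green dot (20 mm across, on the plate's top face) at the plate's +x, +y corner (plate axes): the place to press with a fingertip. The button of the same corner stands 45 mm further out along the diagonal
- shim_a_top (a point): centre of the top of one of the four yellow round shim buttons (28 mm across), each standing in a corner notch of the plate. The letters are not tied to corners: the button of a corner is the one nearest to its green dot. At first its top stands 10 to 12 mm above the plate's top face; fully down it is 3 mm above that face
- shim_a (a joint): how far the button under point shim_a_top is pressed: 0 = fully up, 0.009 m = fully down on its stop. It starts at 0 to 0.002, needs about 8 N to move, and stays where it is left. Down, it drives a shim up 6 mm in that foot: this makes the springy corner firm and level, but lifts a firm corner by 4 mm
- shim_b_top (a point): centre of the top of one of the four yellow round shim buttons (28 mm across), each standing in a corner notch of the plate. The letters are not tied to corners: the button of a corner is the one nearest to its green dot. At first its top stands 10 to 12 mm above the plate's top face; fully down it is 3 mm above that face
- shim_b (a joint): how far the button under point shim_b_top is pressed: 0 = fully up, 0.009 m = fully down on its stop. It starts at 0 to 0.002, needs about 8 N to move, and stays where it is left. Down, it drives a shim up 6 mm in that foot: this makes the springy corner firm and level, but lifts a firm corner by 4 mm
- shim_c_top (a point): centre of the top of one of the four yellow round shim buttons (28 mm across), each standing in a corner notch of the plate. The letters are not tied to corners: the button of a corner is the one nearest to its green dot. At first its top stands 10 to 12 mm above the plate's top face; fully down it is 3 mm above that face
- shim_c (a joint): how far the button under point shim_c_top is pressed: 0 = fully up, 0.009 m = fully down on its stop. It starts at 0 to 0.002, needs about 8 N to move, and stays where it is left. Down, it drives a shim up 6 mm in that foot: this makes the springy corner firm and level, but lifts a firm corner by 4 mm
- shim_d_top (a point): centre of the top of one of the four yellow round shim buttons (28 mm across), each standing in a corner notch of the plate. The letters are not tied to corners: the button of a corner is the one nearest to its green dot. At first its top stands 10 to 12 mm above the plate's top face; fully down it is 3 mm above that face
- shim_d (a joint): how far the button under point shim_d_top is pressed: 0 = fully up, 0.009 m = fully down on its stop. It starts at 0 to 0.002, needs about 8 N to move, and stays where it is left. Down, it drives a shim up 6 mm in that foot: this makes the springy corner firm and level, but lifts a firm corner by 4 mm
- former: bystander, not to be disturbed: turned wooden former with a brass knob, 54 mm across, 38 mm high, standing loose at the middle of the plate; origin under its centre
- screwdriver: bystander, not to be disturbed: screwdriver lying on the table left of the board
- glue_jar: bystander, not to be disturbed: glue jar, 60 mm across, 75 mm high, right of the board
- offcut: bystander, not to be disturbed: wooden offcut 90 x 40 x 22 mm, right of the board
- printed_box: bystander, not to be disturbed: white box printed green, 100 mm cube, left
- printed_drum: bystander, not to be disturbed: white drum printed green, 100 mm across, 110 mm high, right

How it is judged:
On the way, in this order (a step that is already met when the one before it is completed fails the run):
1. the rocking corner is pressed with the fingers until the plate tips (more than 0.015 rad), all four buttons still up (angle between plate's own z axis and vertical above 0.015 rad and contact force between the fingers and plate above 0.5 N and value of joint each of shim_a, shim_b, shim_c, shim_d below 0.004 m), for 0.05 s.
2. one button is pressed down on its stop (8 mm or more of 9) (((value of joint shim_a above 0.008 m and value of joint each of shim_b, shim_c, shim_d below 0.004 m) or (value of joint shim_b above 0.008 m and value of joint each of shim_a, shim_c, shim_d below 0.004 m) or (value of joint shim_c above 0.008 m and value of joint each of shim_a, shim_b, shim_d below 0.004 m) or (value of joint shim_d above 0.008 m and value of joint each of shim_a, shim_b, shim_c below 0.004 m))), for 0.1 s.
At the end, for the whole second after the job is handed in: One button is down by at least 8 of its 9 mm, the other three are down by less than 4 mm, the plate lies level (within 0.01 rad, which it cannot with the button of a firm corner down), at rest and within 8 mm of where it was, and no bystander has moved more than 20 mm (((value of joint shim_a above 0.008 m and value of joint each of shim_b, shim_c, shim_d below 0.004 m) or (value of joint shim_b above 0.008 m and value of joint each of shim_a, shim_c, shim_d below 0.004 m) or (value of joint shim_c above 0.008 m and value of joint each of shim_a, shim_b, shim_d below 0.004 m) or (value of joint shim_d above 0.008 m and value of joint each of shim_a, shim_b, shim_c below 0.004 m)) and angle between plate's own z axis and vertical below 0.01 rad and distance of plate from where it was at the start of the episode below 0.008 m and linear speed of plate below 0.01 m/s and distance of each of former, screwdriver, glue_jar, offcut, printed_box, printed_drum from where it was at the start of the episode below 0.02 m); the robot touches nothing.
It fails at once if a second button is pressed down 4 mm or more (value of joint each of shim_a, shim_b above 0.004 m or value of joint each of shim_a, shim_c above 0.004 m or value of joint each of shim_a, shim_d above 0.004 m or value of joint each of shim_b, shim_c above 0.004 m or value of joint each of shim_b, shim_d above 0.004 m or value of joint each of shim_c, shim_d above 0.004 m).
It fails at once if the plate is lifted or shifted (more than 15 mm) or tipped up (more than 0.1 rad) (distance of plate from where it was at the start of the episode above 0.015 m or angle between plate's own z axis and vertical above 0.1 rad).
It fails at once if a bystander is moved more than 20 mm (distance of any of former, screwdriver, glue_jar, offcut, printed_box, printed_drum from where it was at the start of the episode above 0.02 m).
It also fails if it takes over 42 s, if anything falls off the work surface, if the arm or the gripper's body presses on something with over 40 N, if the wrist force passes 120 N, or if a joint passes its speed limit or range.

### The arm

A 6-joint arm with a two-finger parallel gripper is mounted at the origin on the work surface. World frame = base frame: x ahead of the robot, y to its left, z up, the work surface at z = 0. Lengths are in m, angles in rad, forces in N, time in s.
With the tool pointing down it reaches from about 0.35 to 0.775 m from the base axis. Payload 7.3 kg.
Tool frame: the origin (TCP) lies at the very end of the fingers, on their centre line; the grasp point (between the pads) lies 19 mm behind it; z points along the fingers, y is the line along which they close (so a half turn about z gives the same grasp; the last joint's range is limited). The gripper opens to 92 mm and grips with 3 to 60 N. Pads are 19 mm wide; open, the fingers measure 130 mm over their backs; the gripper's body (75 mm by 190 mm) begins 47 mm behind the grasp point.
Start: joints at [1.087, 0.342, 1.524, -0, 1.275, -0.146], TCP at [0.174, 0.495, 0.227] pointing down, gripper open.
Joint ranges: [-2.53, 2.53], [-0.77, 2.02], [0.04, 2.7], [-1, 4.14], [0.28, 2.66], [-3.11, 3.11]. Speed limits (rad/s): [2.57, 2.57, 3.14, 3.14, 3.14, 3.14].

### API

Orientations are given as [roll, pitch, yaw] about the fixed x, y, z axes, in that order (R = Rz(yaw) Ry(pitch) Rx(roll)).
In Python, from cell import observe, read_camera, get_calibration, hand_in, search_frame gives the robot as it stands.
- The arm moves only by the tool step_arm, never from a script. Its argument "commands" is a list of rows, each an object with "translation": the shift along the tool's x, y, z in mm, a list of three; "roll": the turn about the tool's z in rad. In form: [{"translation": [x, y, z], "roll": roll}, ...]. A call has 1 to 20 rows; each row shifts and turns the commanded pose from where the row before left it, along the tool's axes as they then stand; what a row does not reach is not made up. A row lasts 1/12 s, in which the tool goes at most 41.7 mm and 7.16 degrees, less where a joint would pass 70% of its speed; a pose out of reach is approached as far as the arm can. A call is refused whole if a number of a shift passes 41.7 or a number of a turn 0.125, either way. A call with a gripper value outside its range is refused whole. "fingers" is the opening, from 0 (shut) to 1 (fully open), set as the call begins (left out, the last holds). The fingers move at their own pace and stop on an object; "grip_force" is the grip in N (left out, the last holds). Time passes only in rows, so rows that do not move let the fingers close. It gives the time, the measured TCP pose, the force, the opening and the grip force at its end, in the units of the state.
- observe(): the state, without advancing time (a new reading comes with each control period).
- read_camera(name): name is "scene" or "top"; returns the picture (400x640x3 uint8, red, green, blue); there is no depth.
- get_calibration(name): a dict with "camera_matrix" (3x3 intrinsics, pixels), "world_from_camera" (4x4, takes a point from camera to world coordinates). Camera axes: x right, y up, looking along -z (the intrinsics and any distortion apply to the point x, -y, -z); pixel columns grow to the right and rows downward; lengths in m; the calibration is good to about 2 mm. A picture is of the moment at which its call begins. get_calibration takes no time and is no camera call.
- hand_in(): hands the job in; it is judged then, once.
Trained networks look in the newest picture that a camera, given by its name, has taken for a name from the list of things; names that differ only in an ending like _2 or _b are one class to them, and where a whole thing is asked for, a point or a joint stands for the part that bears it (a point fixed in the world has none). Each returns a list of dicts, best first, with "confidence" (0 to 1); they miss things now and then, are a little off and sometimes report something else, mostly with a low value. They report only what shows in the picture. A call takes as long as a camera call.
- search_frame(camera, name): "at" ([x, y, z] in m, in world coordinates, good to about 4 mm: the middle of the surface that is visible of it).
The state is a dict: "time": time; "qpos": joint angles; "qvel": joint speeds; "joint_efforts": joint torques, N m; "tool_pos": TCP position; "tool_rot": TCP orientation; "contact_force": force on the tool from outside, world axes, zero at the start; "torque": the same for the moment, N m; "opening": finger opening in m; "grip_force": force on a finger pad.
Only numpy, scipy, OpenCV 4.12 (cv2) and the standard library are available. Lean on these libraries where they do the work, as an engineer would, in place of code of your own. Each camera call takes 0.05 s, during which the arm holds its last target. There are 200 camera calls.

## Working session

There is one attempt and no reset: what is moved stays moved. The work goes in short steps, Python scripts to look and compute and a tool call to move; the robot and the scene stay as the last step left them, time stands still between calls to the robot, and variables do not carry over. Pictures are saved under pics/ and viewed, at most 10 in all, crops included, and the job is handed in when it is done.

Besides the shell and the picture viewer there is one more tool, called after "Request:" as name([rows], argument=value, ...), one row to a line, values as JSON. step_arm: Moves the arm, as the interface text tells. Its arguments: {"type":"object","properties":{"commands":{"type":"array"},"fingers":{"type":"number"},"grip_force":{"type":"number"}},"required":["commands"]}

```bash
mkdir -p pics; python3 - <<'E'
from cell import *
import cv2,numpy as np
s=observe();print(s['time'],s['tool_pos'],s['tool_rot'],s['opening'],s['contact_force'])
im={}
for c in('top','scene'):
    im[c]=read_camera(c);cv2.imwrite(f'pics/{c}0.png',im[c][:,:,::-1])
    K=get_calibration(c);print(c,K)
for n in('dot_front_right','dot_front_left','dot_rear_right','dot_rear_left','shim_a_top','plate','former'):
    print(n,[(np.round(d['at'],3).tolist(),round(d['confidence'],2)) for d in search_frame('top',n)[:6]])
E
```

```text
0.0 [0.17376368 0.49500228 0.22607472] [-3.14014390e+00 -2.10103750e-04  2.80388384e+00] 0.09174979788853248 [0.22222688 0.38488813 0.08606389]
top {'camera_matrix': array([[483.33088313,   0.        , 320.61276757],
       [  0.        , 483.33088313, 200.54772152],
       [  0.        ,   0.        ,   1.        ]]), 'world_from_camera': array([[ 0.00841562,  0.99105506, -0.13318801,  0.36823407],
       [-0.99981322,  0.00602197, -0.01836456, -0.02548478],
       [-0.01739823,  0.13331768,  0.99092063,  1.40461966],
       [ 0.        ,  0.        ,  0.        ,  1.        ]])}
scene {'camera_matrix': array([[392.06237756,   0.        , 322.57275922],
       [  0.        , 392.06237756, 204.69391315],
       [  0.        ,   0.        ,   1.        ]]), 'world_from_camera': array([[-0.12487843, -0.70372359,  0.69941296,  1.39974021],
       [ 0.99200777, -0.0757312 ,  0.10092255,  0.11547766],
       [-0.0180542 ,  0.70642614,  0.70755647,  0.90159617],
       [ 0.        ,  0.        ,  0.        ,  1.        ]])}
dot_front_right [([0.574, 0.022, 0.045], 0.75)]
dot_front_left [([0.576, 0.022, 0.045], 0.74), ([0.528, -0.2, 0.023], 0.23)]
dot_rear_right [([0.578, 0.021, 0.044], 0.81), ([0.604, -0.443, 0.108], 0.49)]
dot_rear_left [([0.578, 0.018, 0.043], 0.76), ([0.591, 0.432, 0.101], 0.28), ([0.642, 0.121, 0.053], 0.22)]
shim_a_top [([0.523, -0.2, 0.026], 0.61), ([0.659, -0.082, 0.052], 0.47)]
plate [([0.577, 0.019, 0.042], 0.59)]
former [([0.574, 0.005, 0.064], 0.59)]
```

View pics/top0.png

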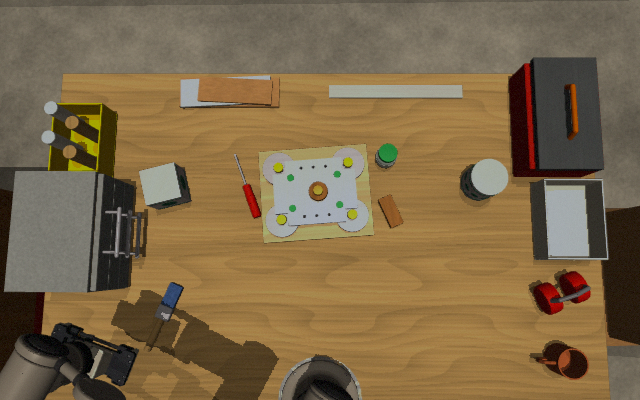

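View pics/scene0.png

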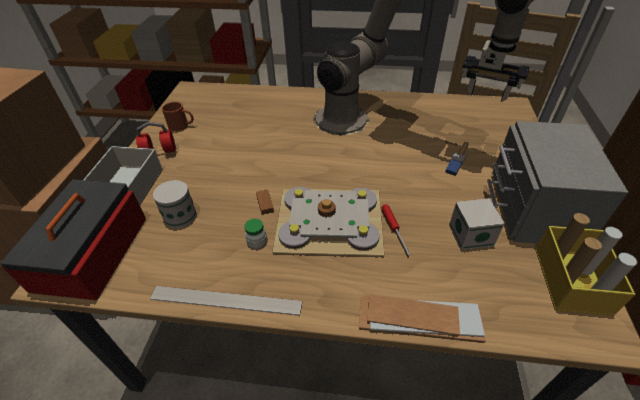

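The top view shows the plate around (316,192). The green dots are near (291,178), (337,174), (293,208) and (340,205), and the yellow buttons near (278,167), (348,162), (281,219) and (352,214). The scene view shows the same layout from the far side. I'll locate these by colour.

```bash
cat >h.py <<'E'
import numpy as np,cv2
from cell import *
def ray(c,u,v,z):
    k=get_calibration(c);K=k['camera_matrix'];T=k['world_from_camera']
    d=T[:3,:3]@np.array([(u-K[0,2])/K[0,0],-(v-K[1,2])/K[1,1],-1]);o=T[:3,3]
    return o+d*(z-o[2])/d[2]
def proj(c,p):
    k=get_calibration(c);K=k['camera_matrix'];T=k['world_from_camera']
    q=T[:3,:3].T@(np.array(p)-T[:3,3]);return K[0,0]*q[0]/-q[2]+K[0,2],K[1,1]*q[1]/q[2]+K[1,2]
def blobs(c,im,col,z,x0,x1,y0,y1):
    h=cv2.cvtColor(im,cv2.COLOR_RGB2HSV)
    lo,hi={'g':((45,100,50),(85,255,255)),'y':((23,160,130),(35,255,255))}[col]
    m=cv2.inRange(h,np.array(lo),np.array(hi));n,_,st,ce=cv2.connectedComponentsWithStats(m)
    r=[]
    for i in range(1,n):
        p=ray(c,*ce[i],z)
        if st[i,4]>=8 and x0<p[0]<x1 and y0<p[1]<y1: r.append((ce[i].round(1).tolist(),int(st[i,4]),p.round(4).tolist()))
    return r
E
python3 - <<'E'
from h import *
for c in('top','scene'):
    im=cv2.imread(f'pics/{c}0.png')[:,:,::-1].copy()
    for col,z in(('g',.044),('y',.055)):
        print(c,col);[print(b) for b in blobs(c,im,col,z,.42,.72,-.13,.18)]
E
```

```text
top g
([336.8, 173.6], 33, [0.6291, -0.0458, 0.044])
([290.0, 177.5], 34, [0.6172, 0.0878, 0.044])
([339.3, 204.1], 35, [0.5411, -0.0533, 0.044])
([292.1, 208.0], 36, [0.5294, 0.0805, 0.044])
top y
([347.7, 161.7], 65, [0.6618, -0.0767, 0.055])
([277.8, 166.9], 65, [0.6456, 0.1223, 0.055])
([317.7, 190.1], 50, [0.5794, 0.0079, 0.055])
([352.0, 213.9], 68, [0.5123, -0.0889, 0.055])
([281.0, 219.0], 69, [0.4967, 0.1103, 0.055])
scene g
([308.2, 200.9], 12, [0.5403, -0.0537, 0.044])
([351.1, 201.4], 15, [0.5282, 0.0795, 0.044])
([306.2, 221.5], 17, [0.627, -0.0465, 0.044])
([351.5, 222.5], 20, [0.6166, 0.0874, 0.044])
scene y
```

Request:
step_arm([
  {"translation": [0, 0, 0], "roll": -0.1126},
  {"translation": [0, 0, 0], "roll": -0.1126},
  {"translation": [0, 0, 0], "roll": -0.1126},
  {"translation": [-25.4, -29.6, 0], "roll": 0},
  {"translation": [-25.4, -29.6, 0], "roll": 0},
  {"translation": [-25.4, -29.6, 0], "roll": 0},
  {"translation": [-25.4, -29.6, 0], "roll": 0},
  {"translation": [-25.4, -29.6, 0], "roll": 0},
  {"translation": [-25.4, -29.6, 0], "roll": 0},
  {"translation": [-25.4, -29.6, 0], "roll": 0},
  {"translation": [-25.4, -29.6, 0], "roll": 0},
  {"translation": [-25.4, -29.6, 0], "roll": 0},
  {"translation": [-25.4, -29.6, 0], "roll": 0},
  {"translation": [-25.4, -29.6, 0], "roll": 0},
  {"translation": [-25.4, -29.6, 0], "roll": 0},
  {"translation": [-25.4, -29.6, 0], "roll": 0},
  {"translation": [-25.4, -29.6, 0], "roll": 0},
  {"translation": [0, 0, 0], "roll": 0},
], fingers=0, grip_force=10)

```text
time: 1.95
tool_pos: [0.5334, 0.0757, 0.2263]
tool_rot: [-3.14, 0.002, 3.136]
contact_force: [-0.4, -0.6, 0.2]
opening: 0.0005
grip_force: 0.0
```

Request:
step_arm([
  {"translation": [4, 4.8, 0], "roll": 0},
  {"translation": [0, 0, 34], "roll": 0},
  {"translation": [0, 0, 34], "roll": 0},
  {"translation": [0, 0, 34], "roll": 0},
  {"translation": [0, 0, 34], "roll": 0},
  {"translation": [0, 0, 30], "roll": 0},
  {"translation": [0, 0, 0], "roll": 0},
  {"translation": [0, 0, 0], "roll": 0},
])

```text
time: 2.62
tool_pos: [0.524, 0.0871, 0.0603]
tool_rot: [3.141, -0.003, -3.14]
contact_force: [0.6, -0.7, 0.0]
opening: 0.0005
grip_force: 0.0
```

```bash
python3 - <<'E'
from cell import *
import cv2
im=read_camera('scene');cv2.imwrite('pics/s1.png',cv2.resize(im[150:280,230:430,::-1],None,fx=3,fy=3))
print(observe()['tool_pos'],observe()['contact_force'])
E
```

```text
[0.52555344 0.08684432 0.06192634] [0.8243904  0.62355045 0.55505984]
```

View pics/s1.png

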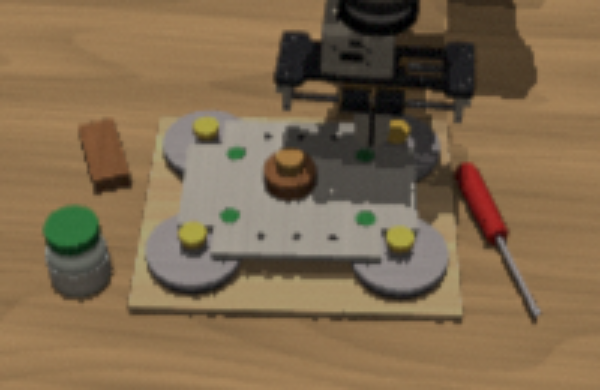

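The fingertips hover just above the front-left dot, at crop (370,140) over the dot at (365,155). They're about 5 mm off, so I'll correct that and press slowly.

Request:
step_arm([
  {"translation": [-3.8, -4.9, 0], "roll": 0},
  {"translation": [0, 0, 6], "roll": 0},
  {"translation": [0, 0, 6], "roll": 0},
  {"translation": [0, 0, 2], "roll": 0},
  {"translation": [0, 0, 1], "roll": 0},
  {"translation": [0, 0, 0], "roll": 0},
  {"translation": [0, 0, 0], "roll": 0},
])

```text
time: 3.25
tool_pos: [0.5294, 0.0809, 0.0458]
tool_rot: [3.141, -0.0, 3.141]
contact_force: [-0.2, 0.7, -0.1]
opening: 0.0006
grip_force: 0.0
```

Request:
step_arm([
  {"translation": [0, 0, 1], "roll": 0},
  {"translation": [0, 0, 0], "roll": 0},
  {"translation": [0, 0, 0], "roll": 0},
])

```text
time: 3.5
tool_pos: [0.5294, 0.0809, 0.0447]
tool_rot: [3.142, 0.0, -3.142]
contact_force: [0.2, 0.7, 0.5]
opening: 0.0004
grip_force: 0.0
```

Request:
step_arm([
  {"translation": [0, 0, 1], "roll": 0},
  {"translation": [0, 0, 0], "roll": 0},
  {"translation": [0, 0, 0], "roll": 0},
])

```text
time: 3.75
tool_pos: [0.5295, 0.0809, 0.0443]
tool_rot: [3.142, 0.001, -3.141]
contact_force: [-1.4, -0.1, 5.3]
opening: 0.0004
grip_force: 2.5
```

Request:
step_arm([
  {"translation": [0, 0, 0.7], "roll": 0},
  {"translation": [0, 0, 0], "roll": 0},
  {"translation": [0, 0, 0], "roll": 0},
])

```text
time: 4.0
tool_pos: [0.5296, 0.0809, 0.0442]
tool_rot: [3.142, 0.001, -3.141]
contact_force: [-2.8, 0.2, 11.5]
opening: 0.0003
grip_force: 5.6
```

Front-left is firm: 11.5 N with no sink. Next is front-right.

Request:
step_arm([
  {"translation": [0, 0, -28], "roll": 0},
  {"translation": [0, 0, -28.7], "roll": 0},
  {"translation": [-2.9, -33.6, 0], "roll": 0},
  {"translation": [-2.9, -33.5, 0], "roll": 0},
  {"translation": [-2.9, -33.6, 0], "roll": 0},
  {"translation": [-2.9, -33.5, 0], "roll": 0},
  {"translation": [0, 0, 0], "roll": 0},
  {"translation": [0, 0, 25], "roll": 0},
  {"translation": [0, 0, 20], "roll": 0},
  {"translation": [0, 0, 6], "roll": 0},
  {"translation": [0, 0, 3], "roll": 0},
  {"translation": [0, 0, 0], "roll": 0},
  {"translation": [0, 0, 0], "roll": 0},
  {"translation": [0, 0, 0], "roll": 0},
])

```text
time: 5.17
tool_pos: [0.5417, -0.0532, 0.0468]
tool_rot: [-3.141, 0.002, -3.141]
contact_force: [-0.3, -0.1, -0.3]
opening: 0.0007
grip_force: 0.0
```

Request:
step_arm([
  {"translation": [0, 0, 1], "roll": 0},
  {"translation": [0, 0, 0.7], "roll": 0},
  {"translation": [0, 0, 0], "roll": 0},
  {"translation": [0, 0, 0], "roll": 0},
])

```text
time: 5.5
tool_pos: [0.5411, -0.0533, 0.0443]
tool_rot: [3.142, 0.001, 3.142]
contact_force: [0.7, 0.2, 1.9]
opening: 0.0004
grip_force: 0.7
```

Request:
step_arm([
  {"translation": [0, 0, 0.8], "roll": 0},
  {"translation": [0, 0, 0], "roll": 0},
  {"translation": [0, 0, 0], "roll": 0},
])

```text
time: 5.75
tool_pos: [0.5411, -0.0534, 0.0436]
tool_rot: [-3.142, 0.0, 3.142]
contact_force: [-1.6, 0.1, 4.9]
opening: 0.0008
grip_force: 2.5
```

Request:
step_arm([
  {"translation": [0, 0, 0.7], "roll": 0},
  {"translation": [0, 0, 0], "roll": 0},
  {"translation": [0, 0, 0], "roll": 0},
])

```text
time: 6.0
tool_pos: [0.541, -0.0534, 0.0429]
tool_rot: [-3.142, 0.0, 3.142]
contact_force: [-2.0, -1.0, 5.1]
opening: 0.0002
grip_force: 3.0
```

This corner is giving: force stays near 5 N while it sinks. I'll keep pressing to the stop.

Request:
step_arm([
  {"translation": [0, 0, 1], "roll": 0},
  {"translation": [0, 0, 1], "roll": 0},
  {"translation": [0, 0, 0], "roll": 0},
  {"translation": [0, 0, 0], "roll": 0},
])

```text
time: 6.33
tool_pos: [0.5408, -0.0536, 0.041]
tool_rot: [-3.141, -0.0, -3.142]
contact_force: [-3.2, -0.7, 8.0]
opening: 0.0003
grip_force: 4.0
```

Request:
step_arm([
  {"translation": [0, 0, 1], "roll": 0},
  {"translation": [0, 0, 0.6], "roll": 0},
  {"translation": [0, 0, 0], "roll": 0},
  {"translation": [0, 0, 0], "roll": 0},
])

```text
time: 6.67
tool_pos: [0.5408, -0.0537, 0.0401]
tool_rot: [-3.141, 0.0, -3.141]
contact_force: [-4.9, -0.4, 13.2]
opening: 0.0004
grip_force: 6.6
```

Front-right is the rocking corner: it sank about 4 mm and then hit a stop. Its button is at (0.5123, -0.0889).

Request:
step_arm([
  {"translation": [0, 0, -4], "roll": 0},
  {"translation": [0, 0, -16], "roll": 0},
  {"translation": [0, 0, -20], "roll": 0},
  {"translation": [0, 0, -21], "roll": 0},
  {"translation": [14.4, -17.8, 0], "roll": 0},
  {"translation": [14.4, -17.8, 0], "roll": 0},
  {"translation": [0, 0, 20], "roll": 0},
  {"translation": [0, 0, 15], "roll": 0},
  {"translation": [0, 0, 4], "roll": 0},
  {"translation": [0, 0, 0], "roll": 0},
  {"translation": [0, 0, 0], "roll": 0},
  {"translation": [0, 0, 0], "roll": 0},
])

```text
time: 7.67
tool_pos: [0.5129, -0.0889, 0.0616]
tool_rot: [-3.141, 0.001, -3.141]
contact_force: [0.4, 0.7, 0.0]
opening: 0.0004
grip_force: 0.0
```

```bash
python3 - <<'E'
from cell import *
import cv2,numpy as np
a=read_camera('scene')[150:280,230:430,::-1];b=read_camera('top')[130:260,220:420,::-1]
cv2.imwrite('pics/s2.png',cv2.resize(np.hstack([a,b]),None,fx=2,fy=2))
print(observe()['tool_pos'],observe()['contact_force'])
E
```

```text
[ 0.51280323 -0.08891661  0.06163863] [ 0.43054985 -0.5748384   0.0924069 ]
```

View pics/s2.png

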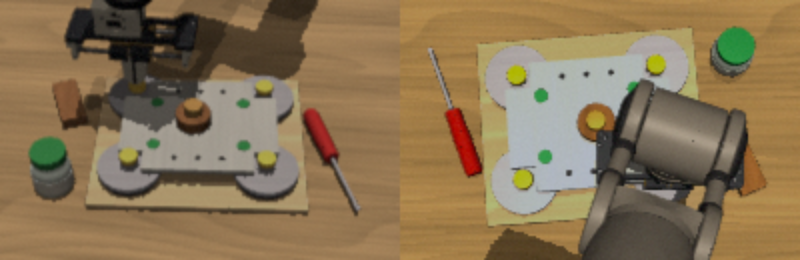

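The closed fingers are just above the front-right button at left-crop (137,88), and the plate looks level again. Pressing now.

Request:
step_arm([
  {"translation": [0, 0, 3], "roll": 0},
  {"translation": [0, 0, 2], "roll": 0},
  {"translation": [0, 0, 2], "roll": 0},
  {"translation": [0, 0, 2], "roll": 0},
  {"translation": [0, 0, 0], "roll": 0},
  {"translation": [0, 0, 0], "roll": 0},
])

```text
time: 8.27
tool_pos: [0.5123, -0.0889, 0.0522]
tool_rot: [3.142, 0.0, -3.142]
contact_force: [-0.0, 0.8, 4.4]
opening: 0.0004
grip_force: 2.0
```

Request:
step_arm([
  {"translation": [0, 0, 2], "roll": 0},
  {"translation": [0, 0, 2], "roll": 0},
  {"translation": [0, 0, 0], "roll": 0},
  {"translation": [0, 0, 0], "roll": 0},
])

```text
time: 8.6
tool_pos: [0.5123, -0.0889, 0.0482]
tool_rot: [-3.142, 0.001, -3.142]
contact_force: [-1.1, 0.3, 4.4]
opening: 0.0004
grip_force: 2.5
```

Request:
step_arm([
  {"translation": [0, 0, 1.5], "roll": 0},
  {"translation": [0, 0, 0], "roll": 0},
  {"translation": [0, 0, 0], "roll": 0},
])

```text
time: 8.85
tool_pos: [0.5124, -0.089, 0.0472]
tool_rot: [-3.141, 0.001, -3.142]
contact_force: [-2.4, 1.0, 10.4]
opening: 0.0006
grip_force: 4.8
```

Request:
step_arm([
  {"translation": [0, 0, 1], "roll": 0},
  {"translation": [0, 0, 0.5], "roll": 0},
  {"translation": [0, 0, 0], "roll": 0},
  {"translation": [0, 0, 0], "roll": 0},
])

```text
time: 9.18
tool_pos: [0.5125, -0.089, 0.047]
tool_rot: [-3.141, 0.002, -3.141]
contact_force: [-6.7, 2.6, 22.9]
opening: 0.0008
grip_force: 11.1
```

The button is on its stop: z = 47 mm as expected, at 23 N. Now I'll retreat.

Request:
step_arm([
  {"translation": [0, 0, -5], "roll": 0},
  {"translation": [0, 0, -20], "roll": 0},
  {"translation": [0, 0, -30], "roll": 0},
  {"translation": [0, 0, -35], "roll": 0},
  {"translation": [0, 0, -35], "roll": 0},
  {"translation": [0, 0, -35], "roll": 0},
  {"translation": [15, -30, 0], "roll": 0},
  {"translation": [15, -30, 0], "roll": 0},
  {"translation": [15, -30, 0], "roll": 0},
  {"translation": [15, -30, 0], "roll": 0},
  {"translation": [0, -30, 0], "roll": 0},
  {"translation": [0, -30, 0], "roll": 0},
  {"translation": [0, 0, 0], "roll": 0},
  {"translation": [0, 0, 0], "roll": 0},
  {"translation": [0, 0, 0], "roll": 0},
])

```text
time: 10.43
tool_pos: [0.4519, -0.2684, 0.2044]
tool_rot: [3.14, -0.001, 3.141]
contact_force: [-0.5, 0.3, 1.0]
opening: 0.0004
grip_force: 0.0
```

```bash
python3 - <<'E'
from h import *
a=read_camera('scene');b=read_camera('top')
for n,z in(('g',.044),('y',.055)):[print(n,x) for x in blobs('top',b,n,z,.42,.72,-.13,.18)]
cv2.imwrite('pics/s3.png',cv2.resize(np.hstack([a[150:280,230:430,::-1],b[130:260,220:420,::-1]]),None,fx=2,fy=2))
print(observe()['tool_pos'],observe()['qvel'].round(3) if hasattr(observe()['qvel'],'round') else observe()['qvel'])
E
```

```text
g ([336.9, 173.6], 34, [0.6291, -0.0461, 0.044])
g ([290.1, 177.4], 35, [0.6174, 0.0876, 0.044])
g ([339.2, 204.2], 36, [0.5411, -0.0531, 0.044])
g ([292.2, 208.0], 35, [0.5293, 0.0803, 0.044])
y ([347.7, 161.7], 66, [0.6616, -0.0767, 0.055])
y ([277.9, 166.9], 67, [0.6456, 0.122, 0.055])
y ([317.7, 190.1], 50, [0.5794, 0.0079, 0.055])
y ([351.9, 214.1], 67, [0.5119, -0.0886, 0.055])
y ([281.0, 219.0], 69, [0.4967, 0.1103, 0.055])
[ 0.45221849 -0.26778725  0.20470009] [ 0.004 -0.004 -0.003 -0.001 -0.001 -0.003]
```

View pics/s3.png

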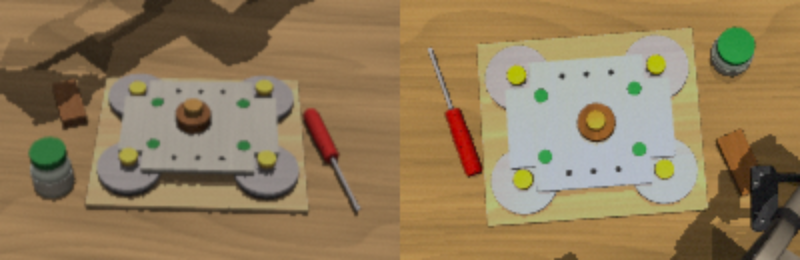

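The plate hasn't moved, the front-right button at (138,88) sits lower, and the other three buttons and everything around the plate are as before.

```bash
python3 -c "from cell import *;print(hand_in())"
```

```text
the job is handed in; nothing more can be done
None
```

I found the rocking corner at front-right, pressed its button down to the stop, took the hand away and handed the job in; the plate and everything around it look unmoved, but `hand_in` returned no verdict.

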